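# Load and cycle the button press for the job's colour

## Robot

A 7-joint arm with a two-finger parallel gripper is mounted at the origin on the work surface. World frame = base frame: x ahead of the robot, y to its left, z up, the work surface at z = 0. Lengths are in m, angles in rad, forces in N, time in s.
With the tool pointing down it reaches from about 0.4 to 0.875 m from the base axis. Payload 6.5 kg.
Tool frame: the origin (TCP) lies at the very end of the fingers, on their centre line; the grasp point (between the pads) lies 19 mm behind it; z points along the fingers, y is the line along which they close (so a half turn about z gives the same grasp; the last joint's range is limited). The gripper opens to 88 mm and grips with 3 to 60 N. Pads are 18 mm wide; open, the fingers measure 123 mm over their backs; the gripper's body (75 mm by 187 mm) begins 45 mm behind the grasp point.
Start: joints at [1.182, 0.536, -0.004, 1.538, 0.003, 1.067, -0.071], TCP at [0.206, -0.616, 0.239] pointing down, gripper open.
Joint ranges: [-2.7, 2.7], [-0.37, 2.16], [-1.27, 1.26], [0.24, 2.4], [-1.31, 4.45], [0.19, 1.91], [-2.76, 2.76]. Speed limits (rad/s): [2.39, 2.39, 3.14, 3.14, 3.14, 3.14, 3.14].

## Interface

Orientations are given as a 3x3 rotation matrix whose columns are the frame's x, y, z axes.
In Python, from rig import manip gives the robot as it stands.
- The arm moves only by the tool drive_tool, never from a script. Its argument "steps" is a list that holds one entry, the list of rows, each a list of 7 numbers: the shift along the tool's x, y, z in cm, then the turn, a rotation vector about the tool's x, y, z in rad, then the gripper's target within -1 to 1 (fully open at 1, half-way at 0, shut at -1). In form: [[[x, y, z, wx, wy, wz, hand], ...]]. A call has 1 to 12 rows; each row is the pose to reach, as a shift and turn from the pose commanded when the call began, along the tool's axes at that moment; what a row does not reach only later rows make up. A row lasts 1/12 s, in which the tool goes at most 41.7 mm and 7.16 degrees, less where a joint would pass 70% of its speed; a pose out of reach is approached as far as the arm can. A call with a gripper value outside its range is refused whole. The fingers move at their own pace and stop on an object; the grip force is fixed at half the most. Time passes only in rows, so rows that repeat a pose let the fingers close. It gives the time, the measured TCP pose, the force, the opening and the grip force at its end, in the units of the state.
- manip.get_obs(): the state, without advancing time (a new reading comes with each control period).
- manip.read_camera(name): name is "side" or "top" or "wrist"; returns a dict with "color" (384x512x3 uint8, red, green, blue), "depth" (384x512 float32, m along the optical axis (not along the pixel's ray), 0 where there is no reading), "K" (3x3 intrinsics, pixels), "k1" (the pictures are not rectified: a ray, as slopes to the right and down, at radius r is drawn at 1 + k1 r^2 times it, then the intrinsics apply), "pose" (4x4, takes a point from camera to world coordinates). Camera axes: x right, y down, z forward; pixel columns grow to the right and rows downward; lengths in m; the calibration is good to about 2 mm. A picture is of the moment at which its call begins.
- manip.sign_off(): hands the job in; it is judged then, once.
The state is a dict: "t": time; "q": joint angles; "dq": joint speeds; "joint_efforts": joint torques, N m; "ee_pos": TCP position; "orientation": TCP orientation; "contact_force": force on the tool from outside, world axes, zero at the start; "moment": the same for the moment, N m; "opening": finger opening in m; "gripper_force": force on a finger pad.
Only numpy, scipy, OpenCV 4.12 (cv2) and the standard library are available. Lean on these libraries where they do the work, as an engineer would, in place of code of your own. Each camera call takes 0.05 s, during which the arm holds its last target. There are 200 camera calls.

## Task

Look which sample button (red, blue or green) lies in the job dish on the side of the button press, lay the shuttle carrier of that colour in the press's guide channel, shell end first, and slide it fully home against the stop. Then push the guarded pedal all the way down to its stop and let it come back up. Leave the carrier home in the press, and the other carriers and everything else on the bench where they are.

Things in the scene. Friction and masses are not known exactly. Their poses are not given: they have to be found in the camera images.
- press: button press, green C-frame 290 mm high, fixed; axes as press_home. The head and column stand at the far (+x) end: head underside 190 mm above the table; ram under it 62 mm above the table at rest. All of this is at x > +28 mm from press_home; in front of that it is open from above
- press_home (a point): point on the press bed (20 mm above the table) where a carrier's origin lies when fully home. +x: the way a carrier slides home, +z up. Two rails 9 mm high make a channel 52 mm wide centred on y = 0 from x = -55 to +75 mm, where a stop bar closes it; from x = -100 to -55 the rails flare to about 64 mm at the mouth. The bed begins at x = -105 mm
- job_dish (a point): bottom of the round job dish (steel, 52 mm across) on a bracket at the right (-y) side of the press, 20 mm above the table; the sample button that lies in it tells the colour of the job
- pedal_unit: guarded pedal, fixed, 130 mm wide, yellow sides; +x points into the guard. Side walls 55 mm either side of the middle. The clear roof starts straight above the pedal's front edge (underside 91, top 95 mm above the table) and rises backwards at 26 degrees. The front is open: reach in under the roof with the fingers tilted 40 to 45 degrees, pointing in
- pedal_edge (a point): middle of the top front edge (red strip) of the pedal, a black-topped plate 110 mm long, 86 mm wide. +x runs from this edge into the guard, to the hinge 109 mm away; y is its width. The edge is about 42 mm above the table at rest, 20 mm when fully down. Press 5 to 12 mm behind the edge
- pedal (a joint): pedal angle: 0 at rest (up), 0.2 rad at its stop (fully down). A spring returns it; it takes about 10 N at the edge. It drives the press ram down to just above the shell
- carrier_red: loose carrier of the red buttons, 0.2 kg: aluminium plate 150 (x) x 44 x 10 mm lying flat, origin at the middle of its underside. On it a red domed shell (36 mm across, 10 high) at x = +52 mm, and an upright red grip block 40 (x) x 14 (y) mm, top 48 mm above the underside, at x = -48 mm. The +x (shell) end enters the press first
- grip_red (a point): point inside the grip block of the red carrier to take hold of, 36 mm above the carrier's underside; grip it across y
- sample_red: red finished sample button, fixed, domed, 38 mm across, 15 mm high, origin at its underside. One sample of the three lies in the job dish at the press, the other two in the dishes of a wooden tray
- carrier_blue: loose carrier of the blue buttons, 0.2 kg: aluminium plate 150 (x) x 44 x 10 mm lying flat, origin at the middle of its underside. On it a blue domed shell (36 mm across, 10 high) at x = +52 mm, and an upright blue grip block 40 (x) x 14 (y) mm, top 48 mm above the underside, at x = -48 mm. The +x (shell) end enters the press first
- grip_blue (a point): point inside the grip block of the blue carrier to take hold of, 36 mm above the carrier's underside; grip it across y
- sample_blue: blue finished sample button, fixed, domed, 38 mm across, 15 mm high, origin at its underside. One sample of the three lies in the job dish at the press, the other two in the dishes of a wooden tray
- carrier_green: loose carrier of the green buttons, 0.2 kg: aluminium plate 150 (x) x 44 x 10 mm lying flat, origin at the middle of its underside. On it a green domed shell (36 mm across, 10 high) at x = +52 mm, and an upright green grip block 40 (x) x 14 (y) mm, top 48 mm above the underside, at x = -48 mm. The +x (shell) end enters the press first
- grip_green (a point): point inside the grip block of the green carrier to take hold of, 36 mm above the carrier's underside; grip it across y
- sample_green: green finished sample button, fixed, domed, 38 mm across, 15 mm high, origin at its underside. One sample of the three lies in the job dish at the press, the other two in the dishes of a wooden tray
- tape_roll: grey roll of tape lying flat, 90 mm across, 24 mm high. Not part of the job
- screwdriver: screwdriver with an orange handle, lying flat. Not part of the job
- tack_jar: small glass jar with a brass cap, 54 mm across, 70 mm high. Not part of the job
- twine_spool: small pale wooden spool standing upright, 52 mm across, 60 mm high. Not part of the job
- tape_measure: yellow tape measure standing on edge, 62 x 40 x 60 mm. Not part of the job
- glue_bottle: white glue bottle with a red cap, 48 mm across, 120 mm high. Not part of the job

How it is judged:
By the outcome, as a careful person would: the job done as asked, in the order asked, and still so for the second after the job is handed in, with the robot touching nothing.
It also fails if it takes over 58 s, if anything falls off the work surface, if the arm or the gripper's body presses on something with over 40 N, if the wrist force passes 120 N, or if a joint passes its speed limit or range.

## Working session

There is one attempt and no reset: what is moved stays moved. The work goes in short steps, Python scripts to look and compute and a tool call to move; the robot and the scene stay as the last step left them, time stands still between calls to the robot, and variables do not carry over. Pictures are saved under pics/ and viewed, at most 11 in all, crops included, and the job is handed in when it is done.

Besides the shell and the picture viewer there is one more tool, called after "Request:" as a command line: name --argument value ..., lists and objects as JSON in quotes. drive_tool: Moves the arm, as the interface text tells. Its arguments: {"type":"object","properties":{"steps":{"type":"array"}},"required":["steps"]}

```bash
mkdir -p pics; cat > h.py <<'E'
import numpy as np, cv2, pickle
from rig import manip
def snap(n,tag):
    d=manip.read_camera(n); pickle.dump(d,open(f'pics/{tag}.pkl','wb'))
    cv2.imwrite(f'pics/{tag}.png',cv2.cvtColor(d['color'],cv2.COLOR_RGB2BGR)); return d
def load(tag): return pickle.load(open(f'pics/{tag}.pkl','rb'))
def ray(d,u,v):
    K=d['K']; k=d['k1']; x=(u-K[0,2])/K[0,0]; y=(v-K[1,2])/K[1,1]; a,b=x,y
    for _ in range(20):
        s=1+k*(a*a+b*b); a,b=x/s,y/s
    return np.array([a,b,1.])
def atz(d,u,v,z):
    P=d['pose']; r=P[:3,:3]@ray(d,u,v); o=P[:3,3]; return o+r*(z-o[2])/r[2]
def atd(d,u,v):
    P=d['pose']; z=d['depth'][int(round(v)),int(round(u))]; return P[:3,:3]@(ray(d,u,v)*z)+P[:3,3]
E
python3 - <<'E'
from h import *
a=snap('top','top0');b=snap('side','side0')
for d in(a,b): print(d['K'].round(1).tolist(),d['k1'],d['pose'].round(3).tolist())
for t in('top0','side0'):
    i=cv2.imread(f'pics/{t}.png'); cv2.imwrite(f'pics/{t}_b.png',cv2.resize(i,(800,600),interpolation=cv2.INTER_CUBIC))
o=manip.get_obs();print(o['ee_pos'],o['orientation'],o['t'])
E
```

```text
[[391.8, 0.0, 255.1], [0.0, 391.8, 192.0], [0.0, 0.0, 1.0]] 0.034754187887927813 [[-0.011, -0.986, 0.169, 0.349], [-1.0, 0.015, 0.018, -0.004], [-0.02, -0.169, -0.985, 1.06], [0.0, 0.0, 0.0, 1.0]]
[[361.9, 0.0, 257.9], [0.0, 361.9, 191.0], [0.0, 0.0, 1.0]] 0.003711929111245385 [[-0.984, -0.111, 0.137, 0.362], [-0.176, 0.541, -0.823, 0.975], [0.017, -0.834, -0.552, 0.706], [0.0, 0.0, 0.0, 1.0]]
[ 0.20600937 -0.61592514  0.23793695] [[ 9.48320337e-01  3.17313906e-01 -6.50567274e-04]
 [ 3.17314525e-01 -9.48319322e-01  1.39868876e-03]
 [-1.73122123e-04 -1.53283944e-03 -9.99998810e-01]] 0.1
```

View pics/top0_b.png

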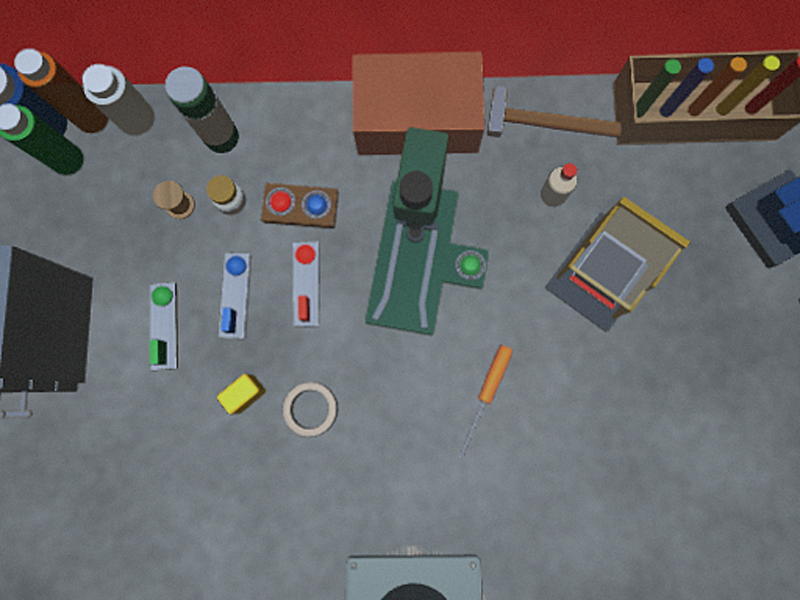

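View pics/side0_b.png

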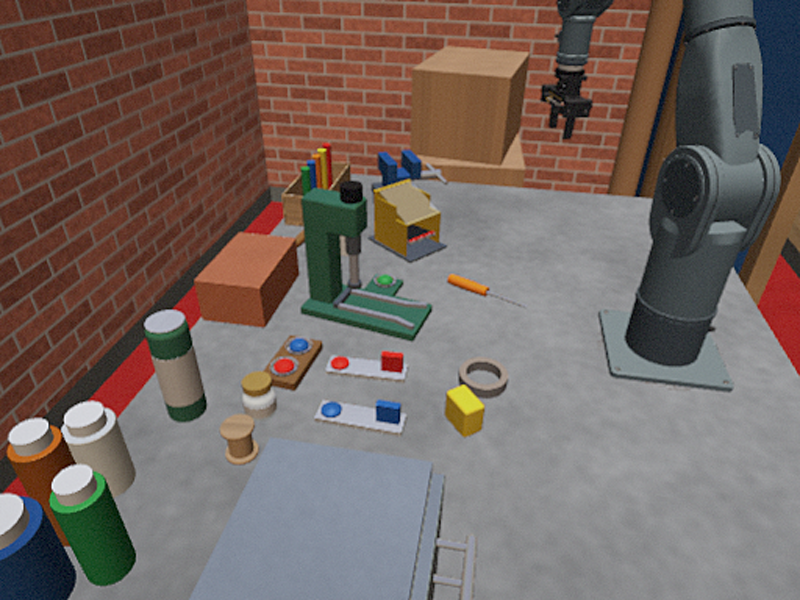

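The job dish holds the green sample (top view, 470,265). The green carrier is at about (163,326), beside a tall box, the press mouth is at (400,325), and the pedal's red strip is at (593,290).

```bash
python3 - <<'E'
from h import *
d=load('top0'); f=lambda U:(U+.5)/1.5625-.5
def p(n,U,V,z): print(n,atz(d,f(U),f(V),z).round(4),atd(d,f(U),f(V)).round(3))
for n,U,V,z in [('shell',162,296,.015),('gripTop',158,341,.048),('plateTL',151,284,.01),('plateTR',176,283,.01),('plateBL',151,370,.01),('plateBR',177,369,.01),
 ('box TR',10,247,.2),('box R',92,277,.1),('box BR',82,385,.1),('box mid',40,330,.1),
 ('bed BL',366,322,.02),('bed BR',433,333,.02),('railL mouth',376,318,.029),('railR mouth',425,327,.029),('railL flare',389,285,.029),('railR flare',427,292,.029),('railL far',399,226,.029),('railR far',434,232,.029),('dish',470,265,.03),
 ('pedL',572,277,.042),('pedR',614,305,.042),('roofL',571,268,.095),('roofR',629,305,.095)]: p(n,U,V,z)
i=cv2.imread('pics/top0.png')
c=cv2.resize(i[120:240,85:185],None,fx=4,fy=4,interpolation=cv2.INTER_CUBIC)
e=cv2.resize(i[120:220,225:325],None,fx=4,fy=4,interpolation=cv2.INTER_CUBIC);e=cv2.copyMakeBorder(e,0,80,0,0,0)
cv2.imwrite('pics/c1.png',np.hstack([c,e])[:, :800])
cv2.imwrite('pics/c2.png',cv2.resize(i[120:215,340:450],None,fx=6,fy=6,interpolation=cv2.INTER_CUBIC))
E
```

```text
shell [0.5416 0.4274 0.015 ] [0.541 0.426 0.018]
gripTop [0.4595 0.4162 0.048 ] [0.46  0.418 0.043]
plateTL [0.5642 0.4498 0.01  ] [0.564 0.45  0.009]
plateTR [0.5654 0.4062 0.01  ] [0.566 0.407 0.008]
plateBL [0.4141 0.4411 0.01  ] [0.415 0.444 0.003]
plateBR [0.4151 0.3967 0.01  ] [0.416 0.4   0.002]
box TR [0.5827 0.5735 0.2   ] [0.578 0.561 0.219]
box R [0.5586 0.5059 0.1   ] [ 0.581  0.56  -0.002]
box BR [0.387  0.5085 0.1   ] [ 0.391  0.562 -0.   ]
box mid [0.4742 0.5811 0.1   ] [0.469 0.558 0.138]
bed BL [0.4901 0.0721 0.02  ] [0.493 0.074 0.   ]
bed BR [ 0.4696 -0.0423  0.02  ] [ 0.47  -0.042  0.016]
railL mouth [0.4955 0.0544 0.029 ] [0.495 0.054 0.031]
railR mouth [ 0.479  -0.0286  0.029 ] [ 0.48  -0.029  0.02 ]
railL flare [0.5524 0.0318 0.029 ] [0.552 0.032 0.03 ]
railR flare [ 0.5392 -0.0332  0.029 ] [ 0.541 -0.033  0.019]
railL far [0.657  0.0134 0.029 ] [0.657 0.013 0.029]
railR far [ 0.6451 -0.0473  0.029 ] [ 0.645 -0.047  0.03 ]
dish [ 0.5851 -0.1079  0.03  ] [ 0.584 -0.107  0.036]
pedL [ 0.5588 -0.2771  0.042 ] [ 0.558 -0.276  0.045]
pedR [ 0.51   -0.3435  0.042 ] [ 0.515 -0.354  0.01 ]
roofL [ 0.5625 -0.2622  0.095 ] [ 0.563 -0.262  0.094]
roofR [ 0.5013 -0.3491  0.095 ] [ 0.501 -0.349  0.096]
```

View pics/c1.png

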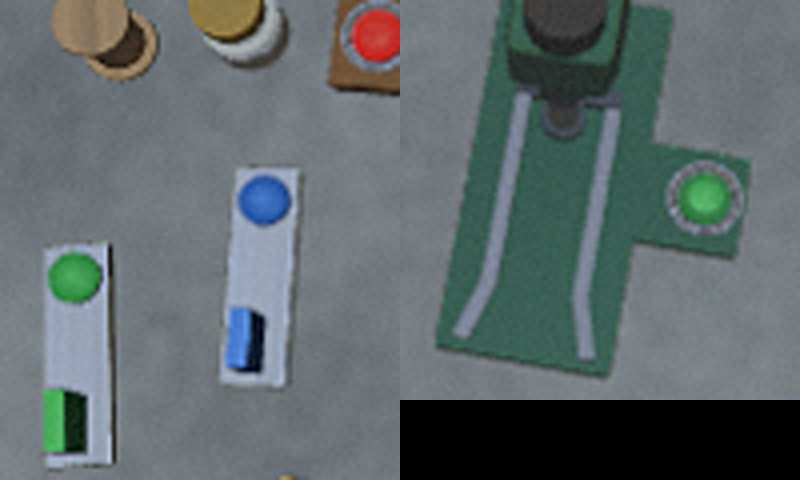

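View pics/c2.png

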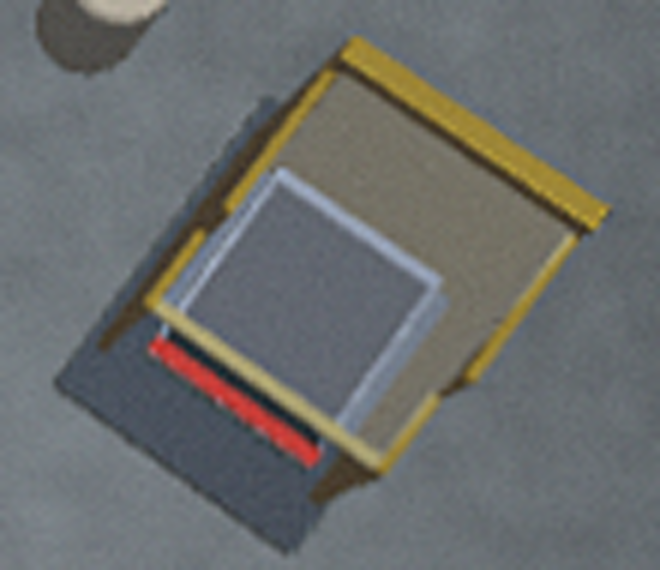

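```bash
python3 - <<'E'
from h import *
d=load('top0')
def c1(U,V,z,o=(85,120),s=4): return atz(d,o[0]+(U+.5)/s-.5,o[1]+(V+.5)/s-.5,z)
c=np.array([c1(*q,.01) for q in [(45,246),(110,243),(112,463),(46,467)]])
print('plate',c.round(4).tolist(),np.linalg.norm(c-np.roll(c,-1,0),axis=1).round(4),'mid',c.mean(0))
m=(c[0]+c[1]-c[2]-c[3]);print('yaw',np.arctan2(m[1],m[0]))
print('shell',c1(75,277,.016)); g=[c1(*q,.048) for q in [(44,390),(67,389),(64,453),(44,453)]];print('grip',np.array(g).round(4).tolist(),np.mean(g,0))
r=lambda U,V,z=.029:c1(U-400,V,z,(225,120))
L=[r(492,272),r(522,95)];R=[r(581,297),r(613,108)]
for n,a in(('L',L),('R',R)): print(n,np.array(a).round(4).tolist(),np.arctan2(*(a[1]-a[0])[[1,0]]))
print('mouth',r(462,332),r(587,356)); print('bed corners',r(436,347,.02),r(607,377,.02))
P=lambda U,V,z=.042:c1(U,V,z,(340,120),6)
s=[P(150,350),P(315,467),P(322,452),P(163,338)];s=np.array(s);print('strip',s.round(4).tolist(),np.linalg.norm(s[0]-s[1]));v=s[1]-s[0];print('yaw+x',np.arctan2(v[0],-v[1]), (s[0]+s[1])/2)
print('roof',P(148,302,.095),P(378,470,.095))
E
```

```text
plate [[0.5655, 0.4515, 0.01], [0.567, 0.4072, 0.01], [0.4167, 0.3981, 0.01], [0.4148, 0.442, 0.01]] [0.0444 0.1505 0.0439 0.1511] mid [0.49099849 0.42469225 0.01      ]
yaw 0.061585986041250824
shell [0.54251921 0.42735964 0.016     ]
grip [[0.4622, 0.4301, 0.048], [0.4626, 0.4153, 0.048], [0.4212, 0.4148, 0.048], [0.4214, 0.4277, 0.048]] [0.44183771 0.42198038 0.048     ]
L [[0.5377, 0.035, 0.029], [0.6601, 0.0135, 0.029]] -0.1737360048781453
R [[0.5199, -0.0242, 0.029], [0.6498, -0.0482, 0.029]] -0.182893838472428
mouth [0.49746803 0.05530007 0.029     ] [ 0.480234   -0.02747137  0.029     ]
bed corners [0.48887059 0.07329733 0.02      ] [ 0.46711109 -0.04072889  0.02      ]
strip [[0.5566, -0.2736, 0.042], [0.5037, -0.3413, 0.042], [0.5103, -0.3447, 0.042], [0.5619, -0.2795, 0.042]] 0.08590828591443417
yaw+x -0.6633207617437217 [ 0.53017523 -0.30743773  0.042     ]
roof [ 0.56622637 -0.25990057  0.095     ] [ 0.49404302 -0.34908553  0.095     ]
```

```bash
cat >> h.py <<'E'
from scipy.spatial.transform import Rotation as Ro
def Rd(yaw,tilt=0):
    "tool down, tool x at yaw; tilt leans z towards world direction 'tool x'"
    x=np.array([np.cos(yaw),np.sin(yaw),0]); z=np.array([0,0,-1.]); R=np.c_[x,np.cross(z,x),z]
    return R@Ro.from_rotvec([0,tilt,0]).as_matrix()
def rel(p0,R0,p,R):
    print(((R0.T@(np.array(p)-p0))*100).round(2).tolist(),Ro.from_matrix(R0.T@R).as_rotvec().round(3).tolist())
def chain(*w):
    o=manip.get_obs(); p0,R0=np.array(o['ee_pos']),np.array(o['orientation']); print(o['t'],p0.round(4))
    for p,R in w: rel(p0,R0,p,R); p0,R0=np.array(p),R
E
python3 - <<'E'
from h import *
chain(([.43,-.28,.25],Rd(1.2)),([.45,.08,.25],Rd(2.3)),([.443,.42,.17],Rd(np.pi+.06)))
E
```

```text
0.1 [ 0.206  -0.6159  0.2379]
[31.9, -24.75, -1.17] [-0.002, -0.001, -0.877]
[34.28, -11.18, 0.0] [0.0, 0.0, -1.1]
[25.82, 22.13, 8.0] [0.0, 0.0, -0.902]
```

Request:
drive_tool --steps '[[[31.9,-24.75,-1.2,0,0,-0.877,1],[31.9,-24.75,-1.2,0,0,-0.877,1],[31.9,-24.75,-1.2,0,0,-0.877,1],[31.9,-24.75,-1.2,0,0,-0.877,1],[31.9,-24.75,-1.2,0,0,-0.877,1],[31.9,-24.75,-1.2,0,0,-0.877,1],[31.9,-24.75,-1.2,0,0,-0.877,1],[31.9,-24.75,-1.2,0,0,-0.877,1],[31.9,-24.75,-1.2,0,0,-0.877,1],[31.9,-24.75,-1.2,0,0,-0.877,1],[31.9,-24.75,-1.2,0,0,-0.877,1],[31.9,-24.75,-1.2,0,0,-0.877,1]]]'

```text
t: 1.1
ee_pos: [0.4309, -0.2789, 0.2506]
orientation: [[0.359, 0.933, -0.0], [0.933, -0.359, 0.0], [0.0, -0.0, -1.0]]
contact_force: [-1.6, -0.0, 1.1]
opening: 0.0885
gripper_force: 0.0
```

Request:
drive_tool --steps '[[[34.3,-11.2,0,0,0,-1.1,1],[34.3,-11.2,0,0,0,-1.1,1],[34.3,-11.2,0,0,0,-1.1,1],[34.3,-11.2,0,0,0,-1.1,1],[34.3,-11.2,0,0,0,-1.1,1],[34.3,-11.2,0,0,0,-1.1,1],[34.3,-11.2,0,0,0,-1.1,1],[34.3,-11.2,0,0,0,-1.1,1],[34.3,-11.2,0,0,0,-1.1,1],[34.3,-11.2,0,0,0,-1.1,1],[34.3,-11.2,0,0,0,-1.1,1],[34.3,-11.2,0,0,0,-1.1,1]]]'

```text
t: 2.1
ee_pos: [0.4502, 0.0774, 0.2503]
orientation: [[-0.663, 0.749, -0.001], [0.749, 0.663, -0.001], [-0.0, -0.001, -1.0]]
contact_force: [0.3, 0.1, -0.9]
opening: 0.088
gripper_force: 0.0
```

```bash
python3 - <<'E'
from h import *
chain(([.443,.42,.17],Rd(np.pi+.06)))
E
```

```text
2.1 [0.4502 0.0774 0.2503]
[26.12, 22.18, 7.99] [-0.001, -0.0, -0.906]
```

Request:
drive_tool --steps '[[[26.1,22.2,8,0,0,-0.906,1],[26.1,22.2,8,0,0,-0.906,1],[26.1,22.2,8,0,0,-0.906,1],[26.1,22.2,8,0,0,-0.906,1],[26.1,22.2,8,0,0,-0.906,1],[26.1,22.2,8,0,0,-0.906,1],[26.1,22.2,8,0,0,-0.906,1],[26.1,22.2,8,0,0,-0.906,1],[26.1,22.2,8,0,0,-0.906,1],[26.1,22.2,8,0,0,-0.906,1],[26.1,22.2,8,0,0,-0.906,1],[26.1,22.2,8,0,0,-0.906,1]]]'

```text
t: 3.1
ee_pos: [0.4436, 0.4194, 0.1702]
orientation: [[-0.998, -0.06, 0.001], [-0.06, 0.998, -0.003], [-0.0, -0.003, -1.0]]
contact_force: [0.2, -0.5, -0.1]
opening: 0.0886
gripper_force: 0.0
```

```bash
python3 - <<'E'
from h import *
d=snap('wrist','w1'); print(d['K'].round(1).tolist(),d['k1'],d['pose'].round(3).tolist())
chain()
E
```

```text
[[324.6, 0.0, 251.2], [0.0, 324.6, 191.2], [0.0, 0.0, 1.0]] -0.07099206911550213 [[-0.061, 0.948, 0.312, 0.364], [0.998, 0.058, 0.018, 0.414], [-0.002, 0.312, -0.95, 0.316], [0.0, 0.0, 0.0, 1.0]]
3.15 [0.4437 0.4195 0.1705]
```

View pics/w1.png

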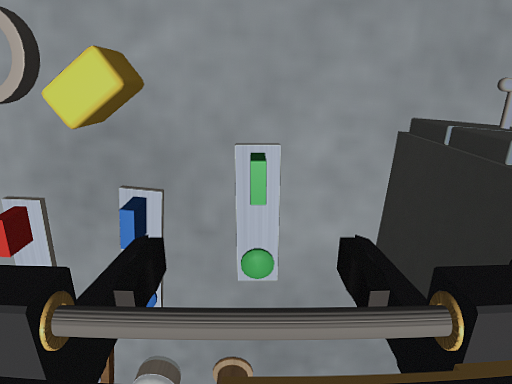

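The wrist view shows the green plate with corners (235,144), (280,145), (277,280) and (238,280). The grip top spans (250..266, 161..205). The fingers straddle it.

```bash
python3 - <<'E'
from h import *
d=load('w1'); q=lambda L,z:np.array([atz(d,*p,z) for p in L])
c=q([(235,144.5),(280,145),(277.5,280),(238,280)],.01); m=c[3]+c[2]-c[0]-c[1]; y=np.arctan2(m[1],m[0])
print(c.mean(0),y,np.linalg.norm(c-np.roll(c,-1,0),axis=1), 'grip pred',c.mean(0)[:2]-.048*np.array([np.cos(y),np.sin(y)]))
print(q([(250,161),(266,161),(266,205),(251,205)],.048), atd(d,258,185), atd(d,257,230))
chain(([.443,.4215,.02],Rd(np.pi+.062)))
E
```

```text
[0.49206999 0.42835951 0.01      ] 0.06902747226882956 [0.0427654  0.14887141 0.04337501 0.14932233] grip pred [0.4441843  0.42504882]
[[0.42523777 0.41672506 0.048     ]
 [0.42440487 0.43021475 0.048     ]
 [0.4639665  0.43318954 0.048     ]
 [0.46477975 0.41997764 0.048     ]] [0.44597761 0.42489624 0.0480154 ] [0.50640211 0.42864795 0.00968397]
3.15 [0.4437 0.4195 0.1705]
[0.07, 0.24, 15.05] [-0.002, 0.001, -0.002]
```

Request:
drive_tool --steps '[[[-0.1,0.5,4,0,0,-0.006,0.6],[-0.1,0.5,8,0,0,-0.006,0.6],[-0.1,0.5,11,0,0,-0.006,0.6],[-0.1,0.5,13,0,0,-0.006,0.6],[-0.1,0.5,14.4,0,0,-0.006,0.6],[-0.1,0.5,15.1,0,0,-0.006,0.6],[-0.1,0.5,15.1,0,0,-0.006,0.6],[-0.1,0.5,15.1,0,0,-0.006,-1],[-0.1,0.5,15.1,0,0,-0.006,-1],[-0.1,0.5,15.1,0,0,-0.006,-1],[-0.1,0.5,15.1,0,0,-0.006,-1],[-0.1,0.5,15.1,0,0,-0.006,-1]]]'

```text
t: 4.15
ee_pos: [0.4429, 0.4276, 0.0204]
orientation: [[-0.998, -0.07, 0.001], [-0.07, 0.998, 0.001], [-0.001, 0.001, -1.0]]
contact_force: [-0.3, -0.3, 0.2]
opening: 0.0395
gripper_force: 0.0
```

Request:
drive_tool --steps '[[[0,0,0,0,0,0,-1],[0,0,0,0,0,0,-1],[0,0,0,0,0,0,-1]]]'

```text
t: 4.4
ee_pos: [0.4426, 0.4274, 0.0198]
orientation: [[-0.998, -0.07, 0.0], [-0.07, 0.998, 0.0], [-0.0, 0.0, -1.0]]
contact_force: [-0.9, -0.2, -0.6]
opening: 0.0194
gripper_force: 0.0
```

Request:
drive_tool --steps '[[[0,0,0,0,0,0,-1],[0,0,0,0,0,0,-1],[0,0,0,0,0,0,-1],[0,0,0,0,0,0,-1]]]'

```text
t: 4.73
ee_pos: [0.4426, 0.4267, 0.0196]
orientation: [[-0.998, -0.07, -0.0], [-0.07, 0.998, -0.001], [0.0, -0.001, -1.0]]
contact_force: [-1.0, -3.9, 4.4]
opening: 0.0136
gripper_force: 29.9
```

Request:
drive_tool --steps '[[[0,0,-2,0,0,0,-1],[0,0,-5,0,0,0,-1],[0,0,-9,0,0,0,-1],[0,0,-13,0,0,0,-1],[0,0,-13,0,0,0,-1]]]'

```text
t: 5.15
ee_pos: [0.4445, 0.4319, 0.1571]
orientation: [[-0.997, -0.071, 0.007], [-0.071, 0.997, 0.01], [-0.008, 0.009, -1.0]]
contact_force: [1.3, 1.3, -2.2]
opening: 0.0141
gripper_force: 29.9
```

```bash
python3 - <<'E'
from h import *
snap('wrist','w2')
y=-.18
s=np.array([np.cos(y),np.sin(y)]);n=np.array([-s[1],s[0]])
def at(x,z): return [*(s*(.574+x)+n*.1),z]
g=at(-.048-.12,.15)  # carrier origin 120 mm before home
print(g)
chain((g,Rd(np.pi+y)))
E
```

```text
[np.float64(0.41734349661455966), np.float64(0.025698362467927546), 0.15]
5.2 [0.4438 0.4303 0.1537]
[5.49, -40.17, 0.09] [0.007, 0.005, 0.25]
```

View pics/w2.png

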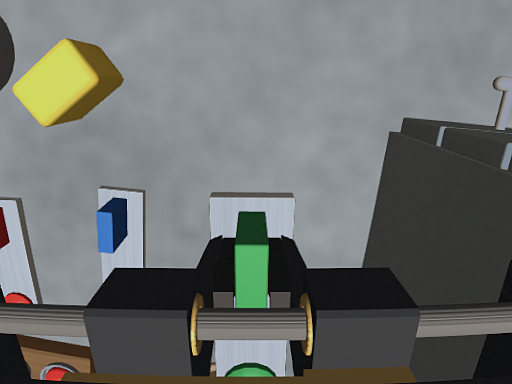

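```bash
python3 - <<'E'
from h import *
chain(([.452,.0195,.13],Rd(np.pi-.18)))
E
```

```text
5.2 [0.4438 0.4303 0.1537]
[2.09, -41.05, 2.1] [0.007, 0.005, 0.25]
```

Request:
drive_tool --steps '[[[0.1,-2,0,0,0,0.01,-1],[0.3,-6,0,0,0,0.03,-1],[0.5,-10,0,0,0,0.06,-1],[0.7,-14,0.2,0,0,0.09,-1],[0.9,-18,0.5,0,0,0.11,-1],[1.1,-22,0.8,0,0,0.14,-1],[1.3,-26,1.1,0,0,0.17,-1],[1.5,-30,1.4,0,0,0.2,-1],[1.7,-34,1.7,0,0,0.22,-1],[1.9,-37.5,1.9,0,0,0.24,-1],[2.1,-40,2.1,0,0,0.25,-1],[2.1,-41,2.1,0.005,0.005,0.25,-1]]]'

```text
t: 6.2
ee_pos: [0.4484, 0.012, 0.1267]
orientation: [[-0.983, 0.185, -0.01], [0.185, 0.983, -0.007], [0.008, -0.008, -1.0]]
contact_force: [-0.4, 0.1, -2.6]
opening: 0.0138
gripper_force: 29.9
```

```bash
python3 - <<'E'
from h import *
chain(([.452,.0195,.13],Rd(np.pi-.18)))
d=snap('top','t2'); d2=snap('side','s2')
a=cv2.imread('pics/t2.png')[110:240,210:330];b=cv2.imread('pics/s2.png')[100:230,170:300]
cv2.imwrite('pics/c3.png',np.hstack([cv2.resize(a,(400,433),interpolation=2),cv2.resize(b,(400,433)[:1]+(433,),interpolation=2)]))
E
```

```text
6.2 [0.4484 0.012  0.1267]
[-0.21, 0.8, -0.34] [-0.008, -0.008, -0.006]
```

View pics/c3.png

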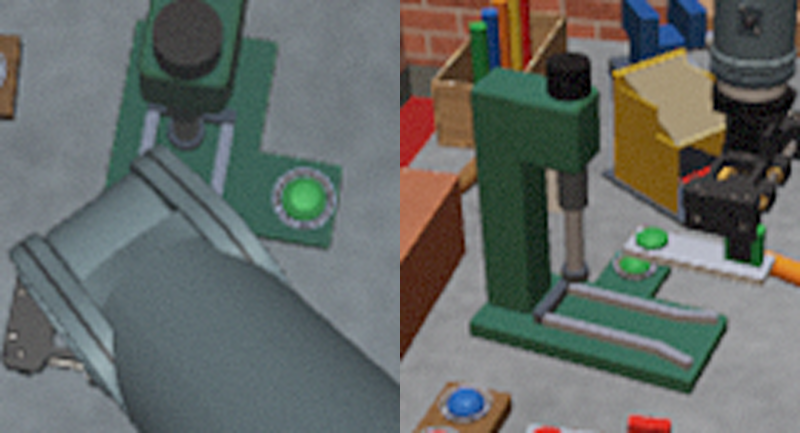

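The carrier hangs level, shell toward the press. The side view gives the rails clearly: left rail (145,316)-(250,347)-(290,363) and right rail (170,288)-(272,310)-(318,318) within the right half. I'll use these as an independent check.

```bash
python3 - <<'E'
from h import *
d=load('s2');y=-.18
s=np.array([np.cos(y),np.sin(y)]);n=np.array([-s[1],s[0]])
for nme,L in(('L',[(145,316),(250,347),(290,363)]),('R',[(170,288),(272,310),(318,318)])):
    for U,V in L:
        u,v=170+(U+.5)/(400/130)-.5,100+(V+.5)/(433/130)-.5
        p=atz(d,u,v,.029); print(nme,p.round(4),'s %.4f n %.4f'%(p[:2]@s,p[:2]@n),atd(d,u,v).round(3))
i=cv2.imread('pics/s2.png')
cv2.imwrite('pics/c4.png',cv2.resize(i[175:228,205:280],None,fx=10,fy=10,interpolation=2))
E
```

```text
L [0.6608 0.0144 0.029 ] s 0.6475 n 0.1324 [0.66  0.016 0.03 ]
L [0.5393 0.044  0.029 ] s 0.5227 n 0.1398 [0.54  0.042 0.028]
L [0.494  0.0614 0.029 ] s 0.4751 n 0.1489 [0.495 0.056 0.025]
R [ 0.6473 -0.0413  0.029 ] s 0.6442 n 0.0753 [ 0.648 -0.044  0.027]
R [ 0.528  -0.0239  0.029 ] s 0.5238 n 0.0710 [ 0.527 -0.018  0.033]
R [ 0.4766 -0.0197  0.029 ] s 0.4724 n 0.0659 [ 0.477 -0.027  0.024]
```

View pics/c4.png

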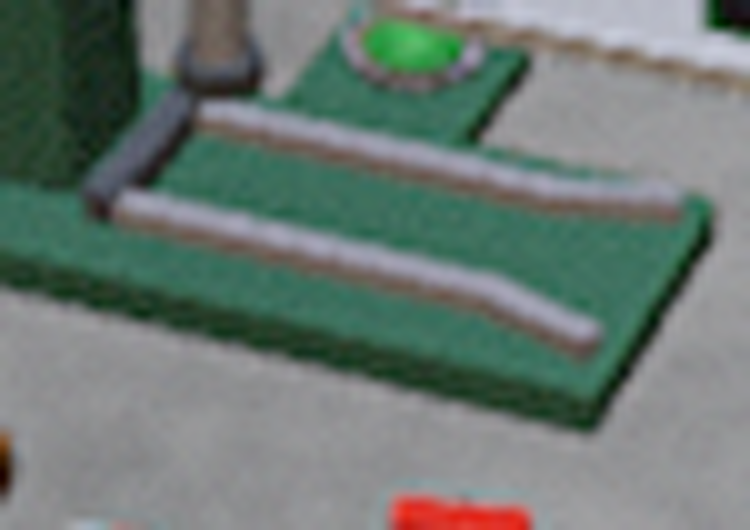

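Rail-top lines in the enlarged side crop: left (125,201)-(490,280)-(595,328), right (205,110)-(545,187)-(675,195). Bed corners are at (712,207) and (588,403).

```bash
python3 - <<'E'
from h import *
d=load('s2');y=-.18
s=np.array([np.cos(y),np.sin(y)]);n=np.array([-s[1],s[0]])
for U,V,z in[(125,201,.029),(490,280,.029),(595,328,.029),(205,110,.029),(545,187,.029),(675,195,.029),(712,207,.02),(588,403,.02)]:
    p=atz(d,205+(U+.5)/10-.5,175+(V+.5)/10-.5,z); print('s %.4f n %.4f'%(p[:2]@s,p[:2]@n),p.round(4))
chain((list(s*(.574-.133)+n*.102)+[.075],Rd(np.pi-.18)))
E
```

```text
s 0.6464 n 0.1328 [0.6597 0.0149 0.029 ]
s 0.5173 n 0.1301 [0.5323 0.0353 0.029 ]
s 0.4770 n 0.1422 [0.4947 0.0546 0.029 ]
s 0.6453 n 0.0718 [ 0.6477 -0.0449  0.029 ]
s 0.5196 n 0.0728 [ 0.5242 -0.0214  0.029 ]
s 0.4775 n 0.0610 [ 0.4807 -0.0254  0.029 ]
s 0.4675 n 0.0505 [ 0.4689 -0.034   0.02  ]
s 0.4696 n 0.1688 [0.4922 0.082  0.02  ]
6.3 [0.4498 0.0153 0.1277]
[-0.15, 0.67, 5.26] [-0.006, -0.006, -0.003]
```

Request:
drive_tool --steps '[[[0,0.2,1.5,-0.005,-0.005,0,-1],[-0.1,0.4,3.5,-0.005,-0.005,0,-1],[-0.1,0.4,4.6,-0.005,-0.005,0,-1],[-0.1,0.4,4.6,-0.005,-0.005,0,-1],[-0.1,0.4,4.6,-0.005,-0.005,0,-1]]]'

```text
t: 6.72
ee_pos: [0.4513, 0.022, 0.0824]
orientation: [[-0.984, 0.176, -0.001], [0.176, 0.984, 0.0], [0.001, 0.0, -1.0]]
contact_force: [0.5, 0.2, -2.1]
opening: 0.0142
gripper_force: 29.9
```

```bash
python3 - <<'E'
from h import *
y=-.178;s=np.array([np.cos(-.18),np.sin(-.18)]);n=np.array([-s[1],s[0]])
print(manip.get_obs()['orientation'],manip.get_obs()['contact_force'])
chain((list(s*(.574-.133)+n*.101)+[.045],Rd(np.pi+y)))
E
```

```text
[[-9.84346817e-01  1.76240104e-01 -8.77338238e-04]
 [ 1.76239908e-01  9.84347198e-01  2.96993604e-04]
 [ 9.15947620e-04  1.37722699e-04 -9.99999571e-01]] [ 0.46614649  0.23745263 -2.11240203]
6.7167 [0.4513 0.022  0.0824]
[-0.09, -0.15, 3.74] [0.0, -0.001, 0.001]
```

Request:
drive_tool --steps '[[[-0.1,-0.15,1.5,0,0,0,-1],[-0.1,-0.15,2.8,0,0,0,-1],[-0.1,-0.15,3.6,0,0,0,-1],[-0.1,-0.15,4.1,0,0,0,-1],[-0.1,-0.15,4.2,0,0,0,-1],[-0.1,-0.15,4.2,0,0,0,-1],[-0.1,-0.15,4.2,0,0,0,-1]]]'

```text
t: 7.3
ee_pos: [0.453, 0.019, 0.0412]
orientation: [[-0.984, 0.179, 0.001], [0.179, 0.984, -0.001], [-0.001, -0.0, -1.0]]
contact_force: [-0.6, 1.1, -1.9]
opening: 0.014
gripper_force: 29.9
```

Request:
drive_tool --steps '[[[-0.3,0.1,0.1,0,0,0,-1],[-1,0.1,0.1,0,0,0,-1],[-2,0.1,0.1,0,0,0,-1],[-3,0.1,0.1,0,0,0,-1],[-4,0.1,0.1,0,0,0,-1],[-5,0.1,0.1,0,0,0,-1],[-6,0.1,0.1,0,0,0,-1],[-6.8,0.1,0.1,0,0,0,-1],[-7.2,0.1,0.1,0,0,0,-1],[-7.4,0.1,0.1,0,0,0,-1],[-7.4,0.1,0.1,0,0,0,-1]]]'

```text
t: 8.22
ee_pos: [0.5258, 0.0065, 0.0397]
orientation: [[-0.984, 0.179, 0.001], [0.179, 0.984, -0.001], [-0.001, -0.0, -1.0]]
contact_force: [-0.4, 0.2, -1.7]
opening: 0.0133
gripper_force: 29.9
```

Request:
drive_tool --steps '[[[-0.2,0,0,0,0,0,-1],[-0.4,0,0,0,0,0,-1],[-0.6,0,0,0,0,0,-1],[-0.6,0,0,0,0,0,-1]]]'

```text
t: 8.55
ee_pos: [0.5319, 0.0053, 0.0398]
orientation: [[-0.984, 0.179, 0.001], [0.179, 0.984, -0.001], [-0.001, -0.001, -1.0]]
contact_force: [-0.4, -0.1, -2.2]
opening: 0.0139
gripper_force: 29.9
```

Request:
drive_tool --steps '[[[0,0,0.1,0,0,0,-1],[-0.1,0,0.2,0,0,0,-1],[-0.2,0,0.2,0,0,0,-1],[-0.3,0,0.2,0,0,0,-1],[-0.4,0,0.2,0,0,0,-1],[-0.5,0,0.2,0,0,0,-1],[-0.5,0,0.2,0,0,0,-1]]]'

```text
t: 9.13
ee_pos: [0.5321, 0.0053, 0.0395]
orientation: [[-0.984, 0.178, -0.007], [0.178, 0.984, -0.004], [0.006, -0.005, -1.0]]
contact_force: [-21.0, -0.1, 36.4]
opening: 0.0135
gripper_force: 30.0
```

Request:
drive_tool --steps '[[[0,0,-0.1,0,0,0,-1],[0,0,-0.2,0,0,0,-1],[0,0,-0.2,0,0,0,-1]]]'

```text
t: 9.38
ee_pos: [0.5336, 0.0052, 0.0396]
orientation: [[-0.984, 0.178, -0.004], [0.178, 0.984, -0.001], [0.004, -0.002, -1.0]]
contact_force: [-8.6, 1.2, 7.3]
opening: 0.0138
gripper_force: 30.0
```

Request:
drive_tool --steps '[[[-0.1,0,0,0,0,0,-1],[-0.2,0,0,0,0,0,-1],[-0.3,0,0,0,0,0,-1],[-0.3,0,0,0,0,0,-1]]]'

```text
t: 9.72
ee_pos: [0.5335, 0.0052, 0.0395]
orientation: [[-0.984, 0.177, -0.01], [0.177, 0.984, -0.002], [0.009, -0.004, -1.0]]
contact_force: [-17.5, 2.3, 16.9]
opening: 0.0139
gripper_force: 30.0
```

Request:
drive_tool --steps '[[[0,0,-0.1,0,0,0,-1],[-0.1,0,-0.1,0,0,0,-1],[-0.2,0,-0.1,0,0,0,-1],[-0.2,0,-0.1,0,0,0,-1]]]'

```text
t: 10.05
ee_pos: [0.5336, 0.0053, 0.0395]
orientation: [[-0.984, 0.177, -0.013], [0.177, 0.984, -0.001], [0.013, -0.004, -1.0]]
contact_force: [-20.1, 2.5, 12.3]
opening: 0.0136
gripper_force: 30.0
```

```bash
python3 - <<'E'
from h import *
snap('side','s3'); i=cv2.imread('pics/s3.png')
cv2.imwrite('pics/c5.png',cv2.resize(i[165:228,205:280],None,fx=9,fy=9,interpolation=2))
E
```

```text
(no output)
```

View pics/c5.png

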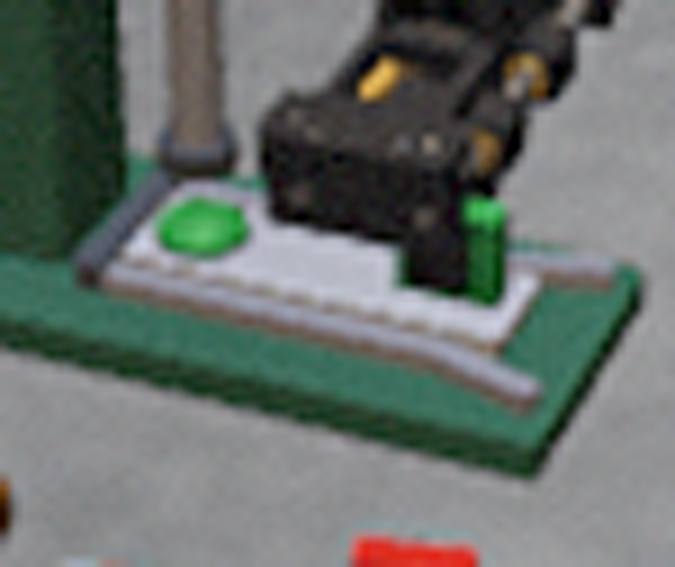

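The carrier's front edge is against the stop bar (110–165, 185–265) and it lies flat in the channel. I'll release it and retreat upward.

Request:
drive_tool --steps '[[[0.2,0,0,0,0,0,-1],[0.3,0,0,0,0,0,-1],[0.3,0,0,0,0,0,0.2],[0.3,0,0,0,0,0,0.2],[0.3,0,0,0,0,0,0.2],[0.3,0,0,0,0,0,0.2],[0.3,0,0,0,0,0,0.2],[0.3,0,-0.5,0,0,0,0.2],[0.3,0,-3,0,0,0,0.2],[0.3,0,-7,0,0,0,0.2]]]'

```text
t: 10.93
ee_pos: [0.5359, 0.0039, 0.1091]
orientation: [[-0.984, 0.179, -0.006], [0.179, 0.984, -0.0], [0.005, -0.001, -1.0]]
contact_force: [0.6, -0.1, 0.6]
opening: 0.0532
gripper_force: 0.0
```

Request:
drive_tool --steps '[[[0,0,-4,0,0,0,-1],[0,0,-8,0,0,0,-1],[0,0,-12,0,0,0,-1],[3,0,-14,0,0,0,-1],[7,0,-14,0,0,0,-1],[7,0,-14,0,0,0,-1]]]'

```text
t: 11.43
ee_pos: [0.4625, 0.0181, 0.2505]
orientation: [[-0.985, 0.175, -0.004], [0.175, 0.985, -0.005], [0.003, -0.005, -1.0]]
contact_force: [0.1, 0.5, -0.5]
opening: 0.015
gripper_force: 0.0
```

```bash
cat >> h.py <<'E'
YP=-.663; PE=np.array([.5302,-.3074])
sp=np.array([np.cos(YP),np.sin(YP)]);np_=np.array([-sp[1],sp[0]])
def ped(x,z,y=0): return [*(PE+sp*x+np_*y),z]
def inped(p): q=np.array(p)[:2]-PE; return (q@sp).round(4),(q@np_).round(4),round(float(p[2]),4)
E
python3 - <<'E'
from h import *
d=load('top0')
P=lambda U,V,z:inped(atz(d,340+(U+.5)/6-.5,120+(V+.5)/6-.5,z))
print('wall foot',P(100,345,.005),P(315,500,.005),'base',P(55,382,.0),P(290,552,0),'roof',P(148,302,.095),P(378,470,.095))
t=.76
chain((ped(-.045,.16),Rd(np.pi+YP,-t)))
E
```

```text
wall foot (np.float64(0.0004), np.float64(0.0591), 0.005) (np.float64(-0.0005), np.float64(-0.0576), 0.005) base (np.float64(-0.0245), np.float64(0.0652), 0.0) (np.float64(-0.0252), np.float64(-0.0628), 0.0) roof (np.float64(-0.0008), np.float64(0.0596), 0.095) (np.float64(-0.0028), np.float64(-0.0551), 0.095)
11.4333 [0.4625 0.0181 0.2505]
[-8.41, -28.71, 9.18] [0.179, -0.747, 0.466]
```

Request:
drive_tool --steps '[[[-0.8,-3,0,0.02,-0.07,0.05,-1],[-2,-7,1,0.04,-0.17,0.1,-1],[-3.5,-11,2.5,0.07,-0.28,0.17,-1],[-5,-15,4,0.1,-0.39,0.24,-1],[-6,-19,6,0.12,-0.5,0.31,-1],[-7.5,-23,7.5,0.15,-0.6,0.38,-1],[-8.2,-26.5,8.7,0.17,-0.7,0.44,-1],[-8.4,-28.7,9.2,0.179,-0.747,0.466,-1],[-8.4,-28.7,9.2,0.179,-0.747,0.466,-1],[-8.4,-28.7,9.2,0.179,-0.747,0.466,-1],[-8.4,-28.7,9.2,0.179,-0.747,0.466,-1]]]'

```text
t: 12.35
ee_pos: [0.4965, -0.2596, 0.1712]
orientation: [[-0.637, 0.598, 0.487], [0.437, 0.8, -0.411], [-0.636, -0.049, -0.77]]
contact_force: [-0.8, -1.1, 0.2]
opening: 0.0004
gripper_force: 0.0
```

```bash
python3 - <<'E'
from h import *
chain((ped(-.045,.113),Rd(np.pi+YP,-.76)),(ped(.012,.056),Rd(np.pi+YP,-.76)))
print(manip.get_obs()['q'].round(2))
snap('wrist','w3')
E
```

```text
12.35 [ 0.4965 -0.2596  0.1712]
[2.94, -1.43, 5.22] [-0.022, -0.07, 0.048]
[-0.2, 0.0, 8.06] [0.0, 0.0, 0.0]
[ 0.61  0.36 -0.43  2.34  1.97  0.47 -0.67]
```

View pics/w3.png

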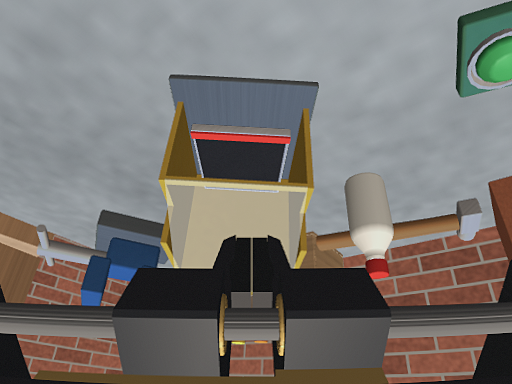

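Wrist view: the pedal's red strip spans (191,132)-(290,138), the roof edge runs (162,182)-(312,188), and the closed fingers are at x≈251.

```bash
python3 - <<'E'
from h import *
d=load('w3'); P=lambda u,v,z:inped(atz(d,u,v,z))
print(P(191,131,.042),P(290,137,.042),P(240,135,.042),inped(atd(d,240,136)))
print('roof',P(162,182,.095),P(312,188,.095),inped(atd(d,240,184)))
o=manip.get_obs();print(inped(o['ee_pos']))
chain((ped(-.045,.113),Rd(np.pi+YP,-.76)))
E
```

```text
(np.float64(-0.0012), np.float64(-0.0395), 0.042) (np.float64(0.0002), np.float64(0.046), 0.042) (np.float64(0.0009), np.float64(0.0028), 0.042) (np.float64(-0.0007), np.float64(0.003), 0.0446)
roof (np.float64(0.0004), np.float64(-0.0546), 0.095) (np.float64(-0.0021), np.float64(0.0618), 0.095) (np.float64(-0.0034), np.float64(0.0064), 0.0957)
(np.float64(-0.0556), np.float64(0.0136), 0.1693)
12.4 [ 0.4948 -0.2625  0.1693]
[2.83, -1.1, 5.04] [-0.026, -0.069, 0.046]
```

Request:
drive_tool --steps '[[[0.8,-0.3,1.2,-0.01,-0.02,0.01,-1],[1.6,-0.5,2.8,-0.01,-0.04,0.02,-1],[2.2,-0.8,4.2,-0.02,-0.05,0.03,-1],[2.2,-0.8,4.2,-0.02,-0.05,0.03,-1],[2.2,-0.8,4.2,-0.02,-0.05,0.03,-1]]]'

```text
t: 12.82
ee_pos: [0.4965, -0.2736, 0.124]
orientation: [[-0.597, 0.607, 0.524], [0.442, 0.794, -0.416], [-0.669, -0.017, -0.743]]
contact_force: [0.5, 0.1, 0.2]
opening: 0.0002
gripper_force: 0.0
```

```bash
python3 - <<'E'
from h import *
o=manip.get_obs();print(inped(o['ee_pos']),o['q'].round(2),np.degrees(np.arccos(-o['orientation'][2][2])))
chain((ped(-.045,.113,.003),Rd(np.pi+YP,-.76)),(ped(.012,.056,.003),Rd(np.pi+YP,-.76)))
E
```

```text
(np.float64(-0.0474), np.float64(0.0059), 0.124) [ 0.72  0.52 -0.51  2.37  2.3   0.63 -0.94] 42.03603338551678
12.8167 [ 0.4965 -0.2736  0.124 ]
[0.56, -0.27, 0.97] [-0.005, -0.026, 0.019]
[-0.2, 0.0, 8.06] [0.0, 0.0, 0.0]
```

Request:
drive_tool --steps '[[[0.2,-0.2,1,0,-0.02,0.01,-1],[0.4,-0.3,2.5,0,-0.025,0.02,-1],[0.4,-0.3,4,0,-0.025,0.02,-1],[0.4,-0.3,5,0,-0.025,0.02,-1],[0.4,-0.3,5,0,-0.025,0.02,-1],[0.4,-0.3,5,0,-0.025,0.02,-1]]]'

```text
t: 13.32
ee_pos: [0.5197, -0.295, 0.0857]
orientation: [[-0.57, 0.618, 0.542], [0.446, 0.786, -0.428], [-0.69, -0.002, -0.723]]
contact_force: [-1.3, 0.3, 0.0]
opening: 0.0004
gripper_force: 0.0
```

```bash
python3 - <<'E'
from h import *
o=manip.get_obs();print(inped(o['ee_pos']),o['q'].round(2),np.degrees(np.arccos(-o['orientation'][2][2])))
chain((ped(.012,.056,.003),Rd(np.pi+YP,-.76)),(ped(.012,.022,.003),Rd(np.pi+YP,-.76)))
E
```

```text
(np.float64(-0.0159), np.float64(0.0033), 0.0857) [ 0.75  0.67 -0.51  2.32  2.42  0.73 -1.01] 43.662365812193514
13.3167 [ 0.5197 -0.295   0.0857]
[0.03, -0.02, 4.07] [-0.004, 0.002, -0.001]
[2.34, 0.0, 2.46] [0.0, 0.0, 0.0]
```

Request:
drive_tool --steps '[[[0,0,1,0,0,0,-1],[0,0,2.2,0,0,0,-1],[0,0,3.4,0,0,0,-1],[0,0,4.1,0,0,0,-1],[0,0,4.1,0,0,0,-1],[0,0,4.1,0,0,0,-1]]]'

```text
t: 13.82
ee_pos: [0.5414, -0.3125, 0.0552]
orientation: [[-0.57, 0.618, 0.541], [0.447, 0.786, -0.428], [-0.69, -0.002, -0.724]]
contact_force: [-0.1, -0.0, -0.0]
opening: 0.0006
gripper_force: 0.0
```

```bash
python3 - <<'E'
from h import *
o=manip.get_obs();print(inped(o['ee_pos']))
chain((ped(.012,.046,.003),Rd(np.pi+YP,-.76)),(ped(.012,.026,.003),Rd(np.pi+YP,-.76)))
E
```

```text
(np.float64(0.012), np.float64(0.0029), 0.0552)
13.8167 [ 0.5414 -0.3125  0.0552]
[0.63, 0.01, 0.67] [-0.004, 0.001, -0.001]
[1.38, 0.0, 1.45] [0.0, 0.0, 0.0]
```

Request:
drive_tool --steps '[[[0.35,0,0.36,0,0,0,-1],[0.69,0,0.72,0,0,0,-1],[1.03,0,1.08,0,0,0,-1],[1.38,0,1.44,0,0,0,-1],[1.72,0,1.8,0,0,0,-1],[1.72,0,1.8,0,0,0,-1]]]'

```text
t: 14.32
ee_pos: [0.5411, -0.312, 0.0296]
orientation: [[-0.57, 0.618, 0.542], [0.446, 0.786, -0.427], [-0.69, -0.002, -0.724]]
contact_force: [-3.2, 2.5, 7.8]
opening: 0.0005
gripper_force: 3.8
```

Request:
drive_tool --steps '[[[0.17,0,0.18,0,0,0,-1],[0.35,0,0.36,0,0,0,-1],[0.35,0,0.36,0,0,0,-1]]]'

```text
t: 14.57
ee_pos: [0.5413, -0.3121, 0.0264]
orientation: [[-0.569, 0.617, 0.543], [0.444, 0.787, -0.429], [-0.692, -0.003, -0.722]]
contact_force: [-11.4, 6.6, 22.3]
opening: 0.0005
gripper_force: 11.5
```

Request:
drive_tool --steps '[[[0.14,0,0.14,0,0,0,-1],[0.28,0,0.29,0,0,0,-1],[0.28,0,0.29,0,0,0,-1]]]'

```text
t: 14.82
ee_pos: [0.5415, -0.3122, 0.0251]
orientation: [[-0.567, 0.617, 0.546], [0.441, 0.787, -0.431], [-0.696, -0.004, -0.718]]
contact_force: [-24.7, 13.5, 48.2]
opening: 0.0004
gripper_force: 25.4
```

The force jumped to 48 N with no further travel, at the height expected for the stop. I'm letting the pedal up and backing out.

Request:
drive_tool --steps '[[[-0.2,0,-0.2,0,0,0,-1],[-0.6,0,-0.62,0,0,0,-1],[-1,0,-1.05,0,0,0,-1],[-1.5,0,-1.55,0,0,0,-1],[-2,0,-2.1,0,0,0,-1],[-2.35,0,-2.5,0,0,0,-1],[-2.35,0,-3.2,0,0,0,-1],[-2.35,0,-5,0,0,0,-1],[-2.35,0,-8,0,0,0,-1],[-2.35,0,-10,0,0,0,-1],[-2.35,0,-10,0,0,0,-1]]]'

```text
t: 15.73
ee_pos: [0.4989, -0.2787, 0.1114]
orientation: [[-0.571, 0.617, 0.542], [0.445, 0.787, -0.427], [-0.69, -0.002, -0.724]]
contact_force: [0.3, -0.7, -0.7]
opening: 0.0003
gripper_force: 0.0
```

Request:
drive_tool --steps '[[[-1,0,-2,0,0.1,0,-1],[-2,0,-4,0,0.2,0,-1],[-2,0,-6,0,0.3,0,-1],[-2,0,-6,0,0.3,0,-1]]]'

```text
t: 16.07
ee_pos: [0.4692, -0.2841, 0.1386]
orientation: [[-0.684, 0.635, 0.359], [0.517, 0.769, -0.376], [-0.515, -0.072, -0.854]]
contact_force: [-1.8, -0.4, -0.6]
opening: 0.0005
gripper_force: 0.0
```

```bash
python3 - <<'E'
from h import *
o=manip.get_obs();print(o['t'],o['ee_pos'])
a=snap('top','t4');snap('side','s4')
# pedal depth vs start
d0=load('top0')
for u,v in [(379,186),(372,181),(385,190)]: print(atd(d0,u,v).round(3),atd(a,u,v).round(3))
A=cv2.imread('pics/t4.png')[60:290,80:460];B=cv2.imread('pics/s4.png')[110:230,190:290]
cv2.imwrite('pics/c6.png',np.hstack([cv2.resize(A,(460,278),interpolation=2),cv2.resize(B,(335,278),interpolation=2)]))
E
```

```text
16.0667 [ 0.46924868 -0.28406078  0.13864651]
[ 0.534 -0.309  0.046] [ 0.535 -0.31   0.04 ]
[ 0.548 -0.293  0.041] [ 0.548 -0.292  0.044]
[ 0.523 -0.323  0.045] [ 0.524 -0.324  0.042]
```

View pics/c6.png

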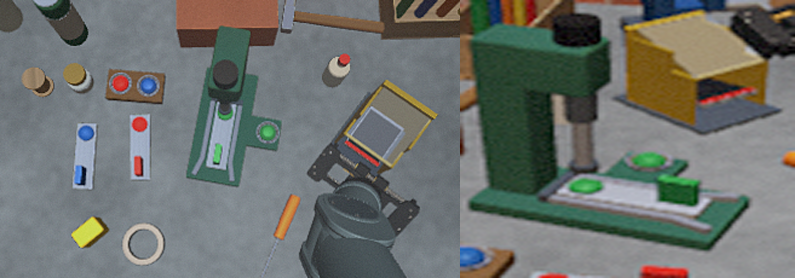

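The final pictures show the green carrier home against the stop, the pedal back at its rest height, the other objects in place and the arm clear.

```bash
python3 -c "
from rig import manip
print(manip.sign_off())"
```

```text
the job is handed in; nothing more can be done
None
```

The green carrier, matching the green sample in the job dish, is home against the press stop; the pedal was pushed to its stop and came back up, and the job was handed in at about 16 s (no verdict returned).

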